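# Lock a lens retaining ring with a pin spanner

### The job

A lens barrel is clamped leaning in its stand and its retaining ring is not locked yet. Take the two-pin spanner from its wooden rest, put both pins into the two holes of the ring before you turn it, and turn the ring clockwise with the spanner (as seen looking at the lens) until it comes to its stop, without pressing on the glass. Then draw the spanner out and stand it back in its rest, with the pins down; leave the tape roll, the jar and the tin where they are.

Things in the scene. Friction and masses are not known exactly. Their poses are not given: they have to be found in the camera images.
- cell: Aluminium lens barrel, 72 mm diameter, clamped between two grey cheeks (tops at z = 85 mm) on a dark steel base plate 124 x 116 x 10 mm; fixed to the bench. Origin: centre of the plate's underside. The barrel leans 30 deg from vertical to the stand's own -x (about the robot's left). A dark mark on its rim, on the -y side, is where the ring's mark ends up. The rim ends 5 mm below the ring's face.
- ring_face (a point): Centre of the outer face of the steel retaining ring (62 mm outside, 31 mm bore, 9 mm thick), about 0.11 m above the bench. z points straight out of the face along the barrel axis (30 deg from vertical), x through hole_a, -x through hole_b; turns with the ring.
- hole_a (a point): Centre of the mouth of one round hole in the ring's face: 9 mm diameter, 9 mm deep, 23.2 mm from the ring's axis. Axes as ring_face.
- hole_b (a point): The same for the ring's other hole, 46.4 mm from hole_a. Either pin may go into either hole.
- seat_a (a point): Point on the axis of hole_a 7 mm below the ring's face, where a fully entered pin's tip stands.
- seat_b (a point): The same for hole_b.
- ring (a joint): Angle of the ring in rad: 1.2 at the stop (locked); grows when turned clockwise as seen looking at the lens. Starts between 0 and 0.45. Stiff (0.12 N m of friction, no spring): it stays where it is left.
- lens: Glass disc, 30 mm across, in the bore of the ring, its top 5 mm below the ring's face; not to be pressed on. Origin on the ring's axis 9 mm below the ring's face, z outwards.
- spanner: Loose two-pin spanner, 130 g. Origin: centre of the underside of its steel head bar 60 x 12 x 13 mm; x along the line of the pins, z up the handle. Two round-ended pins, 5 mm thick, 7 mm long, 46.4 mm apart, project down from the head. Black flat-sided handle, 28 mm (x) x 15 mm (y, grip across this), from 30 to 92 mm above the origin; neck 18 x 10 mm below that.
- pin_a (a point): Tip of the pin on the spanner's +x side, 7 mm below the origin plane; axes as the spanner.
- pin_b (a point): Tip of the pin on the spanner's -x side.
- rest: Wooden tool rest, fixed; base 100 (x) x 70 (y) mm. A ledge 26 mm long (x) at z = 20 mm carries the spanner's head between its pins; two cheeks along x, 18 mm apart, 43 mm high, with flared tops to 52 mm, keep it upright. Origin: centre of the underside. The spanner stands with its origin 20 mm above this, its x along the rest's x (either way round).
- masking_tape: Roll of masking tape, 115 mm across, 30 mm high, lying flat, loose; to be left alone.
- flux_jar: Small glass jar with a dark lid, 52 mm across, 64 mm high, loose; to be left alone.
- tin: Flat round tin, 73 mm across, 17 mm high, loose; to be left alone.

How it is judged:
On the way, in this order (a step that is already met when the one before it is completed fails the run):
1. both pins of the spanner are well into the two holes of the ring (each tip within 5 mm of its fully entered place) while the ring is still within 5 mm of where it stood (((distance between pin_a and seat_a below 0.005 m and distance between pin_b and seat_b below 0.005 m) or (distance between pin_a and seat_b below 0.005 m and distance between pin_b and seat_a below 0.005 m)) and distance of hole_a from where it was at the start of the episode below 0.005 m), for 0.1 s.
2. the ring is at its stop (within 0.1 rad) with both pins still in the holes (((distance between pin_a and seat_a below 0.006 m and distance between pin_b and seat_b below 0.006 m) or (distance between pin_a and seat_b below 0.006 m and distance between pin_b and seat_a below 0.006 m)) and value of joint ring above 1.1 rad), for 0.1 s.
At the end, for the whole second after the job is handed in: The ring is within 0.1 rad of its stop, and the released spanner stands at rest in the wooden rest, pins down: head between the cheeks (origin within 12 mm of the rest's centre sideways, 14 to 26 mm above the rest's underside), leaning less than 20 degrees (value of joint ring above 1.1 rad and horizontal distance between spanner and rest below 0.012 m and z of spanner in the frame of rest between 0.014 and 0.026 m and angle between spanner's own z axis and vertical below 0.35 rad and linear speed of spanner below 0.02 m/s); the robot touches nothing.
It fails at once if the spanner presses on the glass (over 2 N) (contact force between spanner and lens above 2 N).
It fails at once if the robot presses on the glass (over 2 N) (contact force between any of the arm, the fingers and lens above 2 N).
It fails at once if the tape roll, the jar or the tin is moved by over 30 mm (distance of any of masking_tape, flux_jar, tin from where it was at the start of the episode above 0.03 m).
It also fails if it takes over 72 s, if anything falls off the work surface, if the arm or the gripper's body presses on something with over 40 N, if the wrist force passes 120 N, or if a joint passes its speed limit or range.

### The arm

A 7-joint arm with a two-finger parallel gripper is mounted at the origin on a cart in front of the work surface, level with it; the furniture and walls round the work are solid. World frame = base frame: x ahead of the robot, y to its left, z up, the work surface at z = 0. Lengths are in m, angles in rad, forces in N, time in s.
With the tool pointing down it reaches from about 0.35 to 0.9 m from the base axis. Payload 8.1 kg.
Tool frame: the origin (TCP) lies at the very end of the fingers, on their centre line; the grasp point (between the pads) lies 19 mm behind it (grasp_offset is the distance from the TCP to the grasp point, in m); z points along the fingers, y is the line along which they close (so a half turn about z gives the same grasp; the last joint's range is limited). The gripper opens to 92 mm and grips with 3 to 60 N. Pads are 19 mm wide; open, the fingers measure 130 mm over their backs; the gripper's body (75 mm by 190 mm) begins 47 mm behind the grasp point.
Start: joints at [-1.332, 0.434, 0.025, 1.573, -0.012, 1.134, -0.075], TCP at [0.21, 0.589, 0.227] pointing down, gripper open.
Joint ranges: [-2.62, 2.62], [-0.44, 2.09], [-1.27, 1.32], [0.08, 2.57], [-1.32, 4.46], [0.12, 2], [-2.74, 2.74]. Speed limits (rad/s): [2.22, 2.22, 3.01, 3.01, 3.14, 3.14, 3.14].

### API

Orientations are given as a rotation vector (axis times angle).
In Python, from cell import observe, get_image, camera_params, sign_off, silhouettes, grasp_offset gives the robot as it stands. The module is installed in compiled form; this text tells all that it offers.
- The arm moves only by the tool jog_arm, never from a script. Its argument "motion" is a list that holds one entry, the list of rows, each a list of 7 numbers: the shift along the tool's x, y, z in m, then the turn, a rotation vector about the tool's x, y, z in rad, then the closure, from -1 (fully open) to 1 (shut), so that 0 is half open. In form: [[[dx, dy, dz, wx, wy, wz, hand], ...]]. A call has 1 to 10 rows; each row is the pose to reach, as a shift and turn from the pose commanded when the call began, along the tool's axes at that moment; what a row does not reach only later rows make up. A row lasts 1/12 s, in which the tool goes at most 41.7 mm and 7.16 degrees, less where a joint would pass 70% of its speed; a pose out of reach is approached as far as the arm can. A call with a gripper value outside its range is refused whole. The fingers move at their own pace and stop on an object; "force" is the grip in N (left out, the last holds). Time passes only in rows, so rows that repeat a pose let the fingers close. It gives the time, the measured TCP pose, the force, the opening and the grip force at its end, in the units of the state.
- observe(): the state, without advancing time (a new reading comes with each control period).
- get_image(name): name is "side" or "top"; returns the picture (420x560x3 uint8, red, green, blue); there is no depth.
- camera_params(name): a dict with "vertical_fov" (degrees; the focal length in pixels is half the picture's height over the tangent of half this angle, whatever the lens; pixels are square), "cx", "cy" (the principal point, pixels), "T" (4x4, takes a point from camera to world coordinates). Camera axes: x right, y down, z forward; pixel columns grow to the right and rows downward; lengths in m; the calibration is good to about 2 mm. A picture is of the moment at which its call begins. camera_params takes no time and is no camera call.
- sign_off(): hands the job in; it is judged then, once.
Trained networks look in the newest picture that a camera, given by its name, has taken for a name from the list of things; names that differ only in an ending like _2 or _b are one class to them, and where a whole thing is asked for, a point or a joint stands for the part that bears it (a point fixed in the world has none). Each returns a list of dicts, best first, with "p" (0 to 1); they miss things now and then, are a little off and sometimes report something else, mostly with a low value. They report only what shows in the picture. A call takes as long as a camera call.
- silhouettes(query, camera): "mask" (420x560 bool, what is visible of it) and "pixel" ([column, row] in pixels, amid what is visible of it).
The state is a dict: "clock": time; "joints": joint angles; "dq": joint speeds; "joint_efforts": joint torques, N m; "position": TCP position; "ee_rot": TCP orientation; "force": force on the tool from outside, world axes, zero at the start; "ft_torque": the same for the moment, N m; "width": opening from 0.0 (shut) to 1.0 (fully open); "gripper_force": force on a finger pad.
Only numpy, scipy, OpenCV 4.12 (cv2) and the standard library are available. Lean on these libraries where they do the work, as an engineer would, in place of code of your own. Each camera call takes 0.05 s, during which the arm holds its last target. There are 200 camera calls.

## Working session

There is one attempt and no reset: what is moved stays moved. The work goes in short steps, Python scripts to look and compute and a tool call to move; the robot and the scene stay as the last step left them, time stands still between calls to the robot, and variables do not carry over. Pictures are saved under pics/ and viewed, at most 12 in all, crops included, and the job is handed in when it is done.

Besides the shell and the picture viewer there is one more tool, called after ">>>" as name(argument=value, ...) on one line, values as JSON. jog_arm: Moves the arm, as the interface text tells. Its arguments: {"type":"object","properties":{"motion":{"type":"array"},"force":{"type":"number"}},"required":["motion"]}

```bash
mkdir -p pics; cat > h.py <<'E'
import numpy as np, cv2
from scipy.spatial.transform import Rotation as R
from cell import *
def K(n):
    c=camera_params(n); return (210/np.tan(np.radians(c["vertical_fov"])/2),c["cx"],c["cy"],np.array(c["T"]))
def ray(n,px):
    f,cx,cy,T=K(n); d=T[:3,:3]@np.array([(px[0]-cx)/f,(px[1]-cy)/f,1]); return T[:3,3],d
def atz(n,px,z):
    o,d=ray(n,px); return o+d*(z-o[2])/d[2]
def proj(n,P):
    f,cx,cy,T=K(n); p=(np.atleast_2d(P)-T[:3,3])@T[:3,:3]; return np.c_[f*p[:,0]/p[:,2]+cx,f*p[:,1]/p[:,2]+cy]
def tri(ps): # [(cam,px)]
    A=0;b=0
    for n,px in ps:
        o,d=ray(n,px);d=d/np.linalg.norm(d);M=np.eye(3)-np.outer(d,d);A=A+M;b=b+M@o
    return np.linalg.solve(A,b)
E
python3 - <<'E'
from h import *
s=observe();print({k:np.round(v,3) for k,v in s.items()},grasp_offset)
for n in("side","top"):
    im=get_image(n);cv2.imwrite(f"pics/{n}0.png",im[:,:,::-1]);np.save(f"{n}0.npy",im)
    f,cx,cy,T=K(n);print(n,f,cx,cy,T.round(3).tolist())
    for q in("cell","ring_face","spanner","rest","lens","hole_a","masking_tape","flux_jar","tin"):
        for r in silhouettes(q,n)[:3]:
            print(q,round(r["p"],2),np.round(r["pixel"]),r["mask"].sum(),atz(n,r["pixel"],0.05).round(3))
E
```

```text
{'clock': np.float64(0.0), 'joints': array([-1.332,  0.435,  0.025,  1.574, -0.012,  1.134, -0.075]), 'dq': array([-0.   , -0.003, -0.001, -0.002,  0.   ,  0.   ,  0.   ]), 'joint_efforts': array([-1.0000e-03, -6.6784e+01,  9.8400e-01, -3.1446e+01, -6.1000e-02,
        4.2000e-02,  0.0000e+00]), 'position': array([0.209, 0.588, 0.226]), 'ee_rot': array([-5.340e-01, -3.096e+00,  2.000e-03]), 'force': array([-0.603, -0.674, -0.261]), 'ft_torque': array([ 0.02 ,  0.001, -0.044]), 'gripper_force': np.float64(0.0), 'width': np.float64(1.001)} 0.0188
side 399.3242671752476 286.56581631868517 212.00658787192495 [[0.862, -0.172, 0.476, 0.132], [-0.505, -0.343, 0.792, -0.457], [0.027, -0.923, -0.383, 0.427], [0.0, 0.0, 0.0, 1.0]]
cell 0.84 [356. 279.] 4118 [0.555 0.001 0.05 ]
cell 0.24 [227. 228.] 1075 [0.435 0.302 0.05 ]
ring_face 0.49 [359. 239.] 118 [0.664 0.123 0.05 ]
spanner 0.82 [228. 206.] 351 [0.489 0.422 0.05 ]
masking_tape 0.69 [275. 214.] 604 [0.569 0.323 0.05 ]
flux_jar 0.81 [243. 262.] 916 [0.403 0.146 0.05 ]
flux_jar 0.63 [366. 241.] 81 [0.671 0.108 0.05 ]
tin 0.48 [367. 242.] 131 [0.668 0.102 0.05 ]
top 522.5263149471044 285.70222975067225 204.03882196484707 [[-0.012, -0.998, 0.063, 0.459], [-1.0, 0.01, -0.02, 0.228], [0.019, -0.063, -0.998, 1.16], [0.0, 0.0, 0.0, 1.0]]
cell 0.86 [361. 185.] 2972 [0.567 0.044 0.05 ]
ring_face 0.62 [371. 166.] 553 [0.608 0.022 0.05 ]
spanner 0.58 [214. 236.] 210 [0.463 0.359 0.05 ]
lens 0.47 [213. 240.] 271 [0.455 0.36  0.05 ]
lens 0.43 [181. 144.] 1362 [0.659 0.428 0.05 ]
hole_a 0.81 [370. 176.] 575 [0.586 0.024 0.05 ]
hole_a 0.42 [180. 156.] 1402 [0.633 0.431 0.05 ]
masking_tape 0.61 [188. 139.] 1436 [0.67  0.414 0.05 ]
flux_jar 0.87 [295. 258.] 479 [0.414 0.188 0.05 ]
tin 0.88 [260. 173.] 828 [0.595 0.259 0.05 ]
```

```bash
python3 - <<'E'
import numpy as np, cv2
a=np.load("top0.npy")[:,:,::-1];b=np.load("side0.npy")[:,:,::-1]
cv2.imwrite("pics/t1.png",np.hstack([cv2.resize(a[130:240,310:420],(400,400),interpolation=2),cv2.resize(a[180:290,165:275],(400,400),interpolation=2)]))
cv2.imwrite("pics/s1.png",np.hstack([cv2.resize(b[215:335,295:415],(400,400),interpolation=2),cv2.resize(b[160:280,170:290],(400,400),interpolation=2)]))
E
```

```text
(no output)
```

View pics/top0.png

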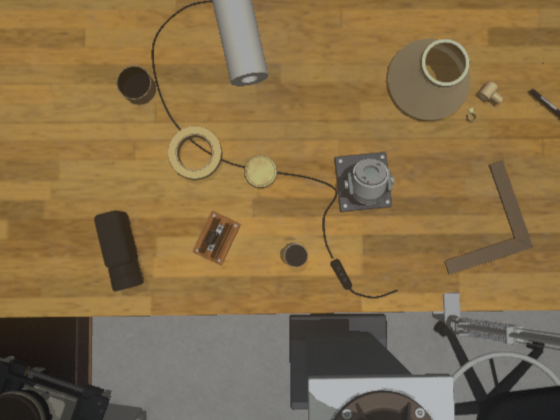

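View pics/t1.png

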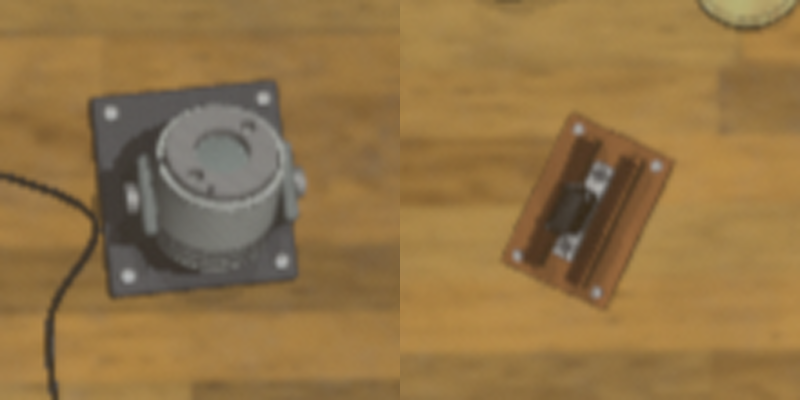

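View pics/s1.png

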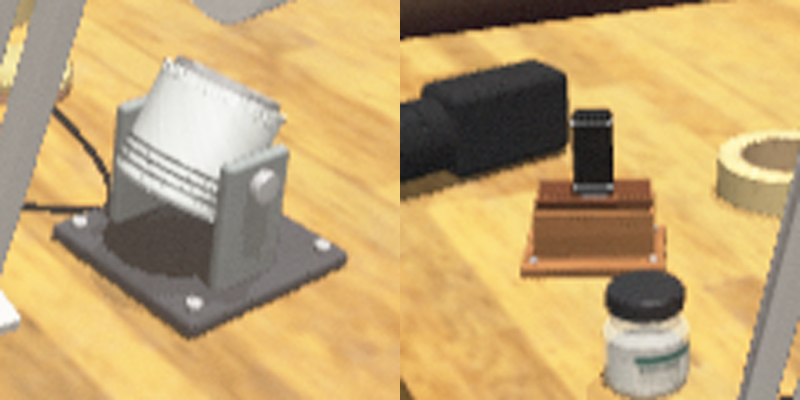

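The top picture shows the cell at about (362,182), its barrel leaning to +x, with ring holes near (378,165) and (364,179). The spanner stands upright in the rest at about (216,237). The side picture agrees with both. Next I refine these with a fit.

```bash
cat > fit.py <<'E'
from h import *
from scipy.optimize import minimize, differential_evolution
from scipy.ndimage import map_coordinates
def px(cam,c,off,s=.275):return [off[0]+c[0]*s,off[1]+c[1]*s]
# plate screws -> stand centre, yaw
S=np.array([atz("top",px("top",c,(310,130)),.011)[:2] for c in [(111,113),(263,98),(282,261),(129,276)]])
S2=np.array([atz("side",px("s",c,(295,215),.3),.011)[:2] for c in [(80,220),(322,244),(193,303)]])
ctr=S.mean(0); e=(S[0]+S[3]-S[1]-S[2]); yawy=np.arctan2(e[1],e[0])  # +y-ish dir
lean=yawy-np.pi/2
print("plate",ctr.round(4),"lean az deg",np.degrees(lean).round(1)); print(S.round(3).tolist(),S2.round(3).tolist(), "side ctr",((S2[0]+S2[1])/2).round(4))
def frame(l):
    n=np.array([np.sin(np.pi/6)*np.cos(l),np.sin(np.pi/6)*np.sin(l),np.cos(np.pi/6)])
    v=np.array([-np.sin(l),np.cos(l),0]);u=np.cross(v,n);return u,v,n
u,v,n=frame(lean); print("u,v,n",u.round(3),v.round(3),n.round(3))
t=np.linspace(0,2*np.pi,180,endpoint=False)
def circ(c,r,h): return c+n*h+r*(np.cos(t)[:,None]*u+np.sin(t)[:,None]*v)
G={}
for m in("top","side"):
    g=cv2.GaussianBlur(cv2.cvtColor(np.load(m+"0.npy"),cv2.COLOR_RGB2GRAY).astype(float),(0,0),.8);G[m]=(g,np.hypot(cv2.Sobel(g,-1,1,0),cv2.Sobel(g,-1,0,1)))
smp=lambda im,P:map_coordinates(im,[P[:,1],P[:,0]],order=1)
# centre along lean plane of plate: c = ctr + a*leanh + b*v, z
lh=np.array([np.cos(lean),np.sin(lean),0])
def C(p): return np.array([*ctr,0])+p[0]*lh+p[1]*v+np.array([0,0,p[2]])
def cost(p):
    c=C(p); s=smp(G["top"][1],proj("top",circ(c,.0155,0))).mean()+smp(G["top"][1],proj("top",circ(c,.031,0))).mean()+smp(G["top"][1],proj("top",circ(c,.036,-.005))).mean()
    # side: far silhouette of ring
    s+=smp(G["side"][1],proj("side",circ(c,.031,0))).mean()+smp(G["side"][1],proj("side",circ(c,.036,-.005))).mean()
    return -s
for zr in [(.10,.12)]:
    r=differential_evolution(cost,[(-.02,.05),(-.02,.02),zr],seed=1);print(r.x.round(4),r.fun)
c=C(r.x);print("ring centre",c.round(4))
g=G["top"][0]
A=np.arange(-90,90,1)
def dk(a):
    vals=0
    for sg in(1,-1):
        p=c+sg*.0232*(np.cos(a)*u+np.sin(a)*v); d=np.array([p+k*(np.cos(b)*u+np.sin(b)*v) for k in(0,.002,.003) for b in np.arange(0,6.28,.8)]);vals+=smp(g,proj("top",d)).mean()
    return vals
D=np.array([dk(np.radians(a)) for a in A]);o=np.argsort(D)[:8];print("hole ang",A[o],D[o].round(1),np.median(D))
ha=np.radians(A[o[:3]].mean())
np.savez("cell.npz",c=c,u=u,v=v,n=n,ha=ha)
out=[]
for m,(x0,y0,w) in {"top":(325,140,80),"side":(325,220,80)}.items():
    im=np.load(m+"0.npy")[y0:y0+w,x0:x0+w,::-1];im=cv2.resize(im,(400,400),interpolation=2);k=400/w
    for r_,h in((.0155,0),(.031,0),(.036,-.005)):
        P=((proj(m,circ(c,r_,h))-[x0-.5,y0-.5])*k-.5).astype(int);cv2.polylines(im,[P.reshape(-1,1,2)],True,(0,0,255),1)
    for sg in(1,-1):
        P=(proj(m,c+sg*.0232*(np.cos(ha)*u+np.sin(ha)*v))[0]-[x0-.5,y0-.5])*k-.5;cv2.circle(im,tuple(P.astype(int)),3,(0,255,0),-1)
    out.append(im)
cv2.imwrite("pics/fit.png",np.hstack(out))
# spanner / rest
for m in("top","side"):
    get_image(m); r=silhouettes("spanner",m)[0];M=r["mask"];ys,xs=np.where(M);print(m,"spanner",r["p"].__round__(2),xs.min(),xs.max(),ys.min(),ys.max())
Rt=np.array([atz("top",px("t",c_,(165,180)),.012)[:2] for c_ in [(578-400,129),(655-400,166),(597-400,292),(517-400,256)]])
print("rest screws",Rt.round(3).tolist(),"ctr",Rt.mean(0).round(4)); e=Rt[0]+Rt[1]-Rt[2]-Rt[3];print("rest yaw",np.degrees(np.arctan2(e[1],e[0])).round(1))
print("handle top ctr", atz("top",px("t",(572-400,208),(165,180)),.112).round(4), atz("side",px("s",(592-400,115),(170,160),.3),.112).round(4))
E
python3 fit.py
```

```text
plate [0.5797 0.031 ] lean az deg 5.1
[[0.625, 0.082], [0.634, -0.011], [0.534, -0.02], [0.526, 0.073]] [[0.53, 0.076], [0.638, -0.009], [0.537, -0.019]] side ctr [0.5839 0.0333]
u,v,n [ 0.863  0.077 -0.5  ] [-0.089  0.996  0.   ] [0.498 0.044 0.866]Traceback (most recent call last):
  File "fit.py", line 30, in <module>
    r=differential_evolution(cost,[(-.02,.05),(-.02,.02),zr],seed=1);print(r.x.round(4),r.fun)
    return fun(*args, **kwargs)
    ret = solver.solve()
    next(self)
    ~~~~^^^^^^
    energy = self.func(parameters)
    return self.f(x, *self.args)
           ~~~~~~^^^^^^^^^^^^^^^
  File "fit.py", line 27, in cost
    s+=smp(G["side"][1],proj("side",circ(c,.031,0))).mean()+smp(G["side"][1],proj("side",circ(c,.036,-.005))).mean()
                        ~~~~^^^^^^^^^^^^^^^^^^^^^^^
  File "h.py", line 11, in proj
    f,cx,cy,T=K(n); p=(np.atleast_2d(P)-T[:3,3])@T[:3,:3]; return np.c_[f*p[:,0]/p[:,2]+cx,f*p[:,1]/p[:,2]+cy]
              ~^^^
  File "h.py", line 5, in K
    c=camera_params(n); return (210/np.tan(np.radians(c["vertical_fov"])/2),c["cx"],c["cy"],np.array(c["T"]))
ValueError: time passes only in moves, steps and waits
```

```bash
sed -i 's/^def K(n)/from functools import lru_cache\n@lru_cache\ndef K(n)/' h.py; python3 fit.py
```

```text
plate [0.5797 0.031 ] lean az deg 5.1
[[0.625, 0.082], [0.634, -0.011], [0.534, -0.02], [0.526, 0.073]] [[0.53, 0.076], [0.638, -0.009], [0.537, -0.019]] side ctr [0.5839 0.0333]
u,v,n [ 0.863  0.077 -0.5  ] [-0.089  0.996  0.   ] [0.498 0.044 0.866]
[0.0131 0.0016 0.1064] -375.9329965638382
ring centre [0.5927 0.0337 0.1064]
hole ang [-48 -49 -47 -50 -46 -51 -45 -52] [220.8 221.  221.1 221.3 221.5 222.  222.4 222.7] 262.5056495410887
top spanner 0.51 205 222 226 251
side spanner 0.73 221 233 193 220
rest screws [[0.508, 0.363], [0.485, 0.317], [0.41, 0.352], [0.432, 0.399]] ctr [0.4584 0.3576]
rest yaw -25.4
handle top ctr [0.46   0.3544 0.112 ] [0.4564 0.3454 0.112 ]
```

View pics/fit.png

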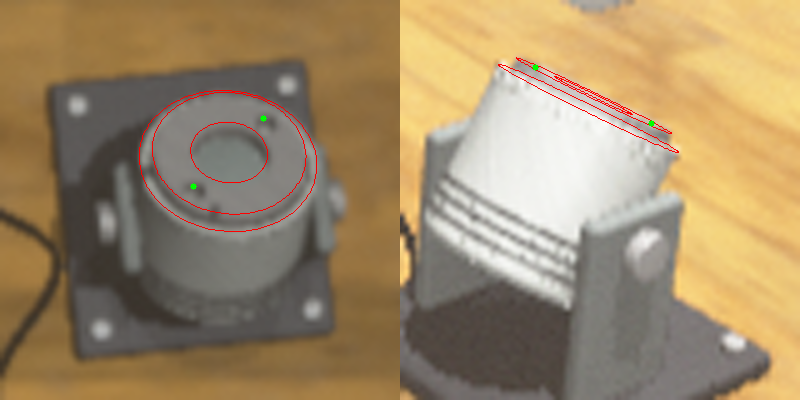

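The fit overlays well in both views. Ring centre is about (0.593, 0.034, 0.106), which fits the given height of about 0.11 m, and the hole line lies at about -48° in the face. The rest is at (0.458, 0.357) with yaw -25°. I'll go for the spanner.

```bash
cat >> h.py <<'E'
def delta(pos,Rt,p0=None,R0=None):
    s=observe(); p0=np.array(s["position"]) if p0 is None else p0; R0=R.from_rotvec(s["ee_rot"]) if R0 is None else R0
    d=R0.inv().apply(np.array(pos)-p0); w=(R0.inv()*Rt).as_rotvec(); return d.round(4),w.round(4)
def toolR(z,y): # tool z and y world dirs
    z=z/np.linalg.norm(z); y=y-z*(y@z); y/=np.linalg.norm(y); return R.from_matrix(np.c_[np.cross(y,z),y,z])
def az(d): a=np.radians(d); return np.array([np.cos(a),np.sin(a),0])
E
python3 - <<'E'
from h import *
print(delta([.459,.356,.19],toolR(np.array([0,0,-1.]),az(64.6))))
E
```

```text
(array([-0.3131, -0.1357,  0.0367]), array([-0.    ,  0.    ,  0.1015]))
```

>>> jog_arm(motion=[[[-0.035,-0.015,0.0,0,0,0.03,-1],[-0.07,-0.03,0.005,0,0,0.06,-1],[-0.105,-0.045,0.01,0,0,0.1015,-1],[-0.14,-0.06,0.015,0,0,0.1015,-1],[-0.175,-0.075,0.02,0,0,0.1015,-1],[-0.21,-0.09,0.025,0,0,0.1015,-1],[-0.245,-0.105,0.03,0,0,0.1015,-1],[-0.28,-0.12,0.0367,0,0,0.1015,-1],[-0.3131,-0.1357,0.0367,0,0,0.1015,-1],[-0.3131,-0.1357,0.0367,0,0,0.1015,-1]]], force=30)

```text
clock: 2.03
position: [0.4654, 0.3482, 0.19]
ee_rot: [0.706, 3.057, -0.005]
force: [1.1, -0.2, -0.1]
width: 1.004
gripper_force: 0.0
```

```bash
python3 - <<'E'
from h import *
a=get_image("top");b=get_image("side")
cv2.imwrite("pics/g1.png",np.hstack([cv2.resize(a[180:290,165:275],(400,400)),cv2.resize(b[100:260,150:310],(400,400))])[:,:,::-1])
s=observe();print(s["clock"],s["position"].round(4),delta([.459,.356,.062],toolR(np.array([0,0,-1.]),az(64.6))), s["joints"].round(2))
E
```

```text
2.1333 [0.4605 0.3543 0.1901] (array([0.0022, 0.0009, 0.1281]), array([-0.0001,  0.0006, -0.0043])) [-0.84  0.4   0.13  1.74 -0.06  1.01  0.43]
```

View pics/g1.png

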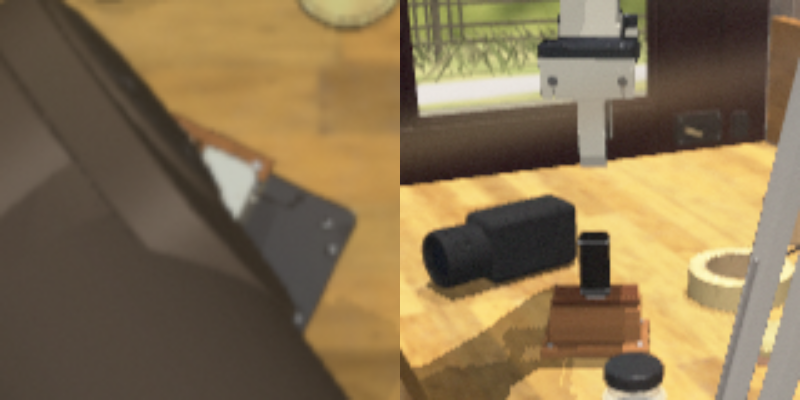

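The side view shows the finger (column 594) directly above the spanner handle (595), so I'll go down.

>>> jog_arm(motion=[[[0.001,0,0.03,0,0,0,-1],[0.001,0,0.06,0,0,0,-1],[0.001,0,0.09,0,0,0,-1],[0.001,0,0.11,0,0,0,-1],[0.001,0,0.128,0,0,0,-1],[0.001,0,0.128,0,0,0,-1],[0.001,0,0.128,0,0,0,-1]]])

```text
clock: 2.72
position: [0.4568, 0.3573, 0.0617]
ee_rot: [-0.688, -3.064, 0.002]
force: [0.3, -0.0, 1.1]
width: 1.001
gripper_force: 0.0
```

>>> jog_arm(motion=[[[0,0,0,0,0,0,0.3],[0,0,0,0,0,0,0.6],[0,0,0,0,0,0,1],[0,0,0,0,0,0,1],[0,0,0,0,0,0,1],[0,0,0,0,0,0,1],[0,0,0,0,0,0,1],[0,0,0,0,0,0,1],[0,0,0,0,0,0,1],[0,0,0,0,0,0,1]]], force=20)

```text
clock: 3.55
position: [0.4581, 0.3564, 0.062]
ee_rot: [-0.691, -3.065, 0.0]
force: [0.6, -1.2, 0.6]
width: 0.321
gripper_force: 0.0
```

>>> jog_arm(motion=[[[0,0,0,0,0,0,1],[0,0,0,0,0,0,1],[0,0,0,0,0,0,1],[0,0,0,0,0,0,1],[0,0,0,0,0,0,1]]], force=20)

```text
clock: 3.97
position: [0.4581, 0.3565, 0.062]
ee_rot: [0.691, 3.065, 0.0]
force: [0.1, -0.0, -0.0]
width: 0.164
gripper_force: 20.0
```

```bash
python3 - <<'E'
from h import *
s=observe();print({k:np.round(v,3) for k,v in s.items()})
E
```

```text
{'clock': np.float64(3.967), 'joints': array([-0.829,  0.547,  0.106,  1.862, -0.082,  0.736,  0.451]), 'dq': array([ 0.001,  0.   , -0.001,  0.   ,  0.002, -0.003, -0.001]), 'joint_efforts': array([ 5.0000e-02, -6.6639e+01,  2.6610e+00, -2.3113e+01,  2.0000e-03,
        1.7400e-01,  1.0000e-03]), 'position': array([0.458, 0.357, 0.062]), 'ee_rot': array([0.691, 3.065, 0.   ]), 'force': array([ 0.052, -0.013, -0.034]), 'ft_torque': array([ 0.101, -0.042,  0.054]), 'gripper_force': np.float64(19.998), 'width': np.float64(0.164)}
```

```bash
python3 - <<'E'
from h import *
s=observe();np.savez("pick.npz",p=s["position"],r=s["ee_rot"])
d=np.load("cell.npz");c,u,v,n,ha=[d[k] for k in("c","u","v","n","ha")]
a=ha+np.pi/2; Rt=toolR(-n,np.cos(a)*u+np.sin(a)*v)
p=s["position"]+[0,0,.13]
print(p,c+n*.1,delta(c+n*.1,Rt,p0=p))
print(R.from_rotvec(s["ee_rot"]).as_matrix().round(3).tolist())
E
```

```text
[0.45809944 0.35650573 0.19201397] [0.6424676  0.0381563  0.19297641] (array([-0.3031, -0.2085, -0.001 ]), array([0.3325, 0.4071, 0.2987]))
[[-0.903, 0.429, 0.0], [0.429, 0.903, 0.0], [0.0, 0.0, -1.0]]
```

>>> jog_arm(motion=[[[0,0,-0.01,0,0,0,1],[0,0,-0.03,0,0,0,1],[0,0,-0.055,0,0,0,1],[0,0,-0.08,0,0,0,1],[0,0,-0.105,0,0,0,1],[0,0,-0.13,0,0,0,1],[0,0,-0.13,0,0,0,1],[0,0,-0.13,0,0,0,1]]], force=40)

```text
clock: 4.63
position: [0.4587, 0.357, 0.1939]
ee_rot: [0.69, 3.063, 0.004]
force: [-0.9, -0.8, -2.0]
width: 0.161
gripper_force: 40.0
```

>>> jog_arm(motion=[[[-0.03,-0.02,-0.01,0.03,0.04,0.03,1],[-0.06,-0.041,-0.02,0.065,0.08,0.06,1],[-0.095,-0.065,-0.02,0.1,0.125,0.09,1],[-0.13,-0.09,-0.02,0.14,0.17,0.125,1],[-0.165,-0.113,-0.02,0.18,0.22,0.16,1],[-0.2,-0.137,-0.02,0.22,0.27,0.195,1],[-0.235,-0.161,-0.02,0.26,0.32,0.235,1],[-0.27,-0.185,-0.015,0.3,0.365,0.27,1],[-0.303,-0.2085,-0.001,0.3325,0.407,0.2987,1],[-0.303,-0.2085,-0.001,0.3325,0.407,0.2987,1]]])

```text
clock: 5.47
position: [0.6424, 0.0284, 0.1849]
ee_rot: [-0.983, -2.454, 0.331]
force: [-0.8, -2.1, -4.2]
width: 0.164
gripper_force: 40.0
```

>>> jog_arm(motion=[[[0,0,0,0,0,0,1],[0,0,0,0,0,0,1],[0,0,0,0,0,0,1],[0,0,0,0,0,0,1]]])

```text
clock: 5.8
position: [0.6421, 0.04, 0.1939]
ee_rot: [-0.969, -2.474, 0.316]
force: [-0.4, 0.3, -0.7]
width: 0.167
gripper_force: 40.0
```

```bash
cat > ov.py <<'E'
import sys
from h import *
d=np.load("cell.npz");c,u,v,n,ha=[d[k] for k in("c","u","v","n","ha")]
s=observe();p=s["position"];Rc=R.from_rotvec(s["ee_rot"])
x,y,z=Rc.as_matrix().T
print(s["clock"],p.round(4),"joints",s["joints"].round(2),"force",s["force"].round(1))
a=ha+np.pi/2; Rt=toolR(-n,np.cos(a)*u+np.sin(a)*v)
print("to seat",delta(c+n*.042,Rt))
o=p+z*.042 # spanner origin
out=[]
for m,(x0,y0,w) in {"top":(330,135,80),"side":(325,175,110)}.items():
    im=get_image(m);np.save(m+sys.argv[1]+".npy",im);k=400/w;im=cv2.resize(im[y0:y0+w,x0:x0+w,::-1],(400,400),interpolation=2)
    q=lambda P:tuple(((proj(m,P)[0]-[x0-.5,y0-.5])*k-.5).astype(int))
    for h in(0,.013):
        B=[q(o-z*h+a_*.03*x+b_*.006*y) for a_,b_ in((1,1),(1,-1),(-1,-1),(-1,1))];cv2.polylines(im,[np.array(B)],True,(0,0,255),1)
    for g in(1,-1):
        cv2.line(im,q(o+g*.0232*x),q(o+g*.0232*x+z*.007),(255,0,255),1)
        cv2.circle(im,q(c+g*.0232*(np.cos(ha)*u+np.sin(ha)*v)),2,(0,255,0),-1)
    out.append(im)
cv2.imwrite(f"pics/{sys.argv[1]}.png",np.hstack(out))
E
python3 ov.py a
```

```text
5.8 [0.6421 0.04   0.1939] joints [-0.26  0.86  0.29  1.04 -0.18  1.79  0.82] force [-0.4  0.3 -0.7]
to seat (array([-0.0018, -0.0008,  0.0587]), array([0.001 , 0.0009, 0.0027]))
```

View pics/a.png

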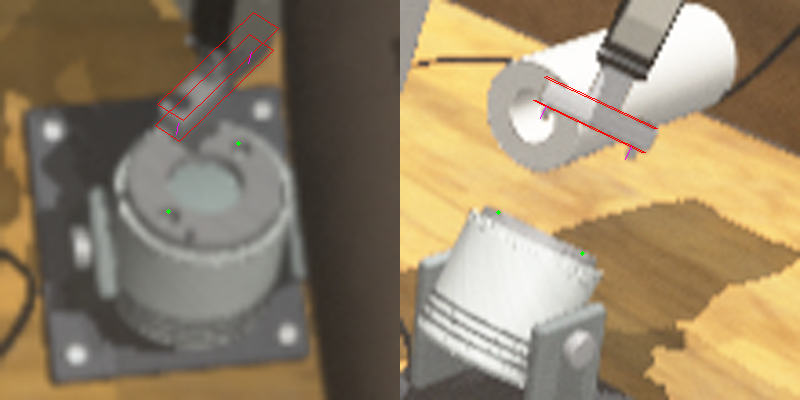

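```bash
python3 - <<'E'
from h import *
from scipy.optimize import differential_evolution as de
from scipy.ndimage import map_coordinates
d=np.load("cell.npz");c,u,v,n,ha=[d[k] for k in("c","u","v","n","ha")]
t=np.linspace(0,2*np.pi,120,endpoint=False)
g0=cv2.cvtColor(np.load("top0.npy"),cv2.COLOR_RGB2GRAY).astype(float)
ga=cv2.cvtColor(np.load("topa.npy"),cv2.COLOR_RGB2GRAY).astype(float)
for nm,g in(("0",g0),("a",ga)):
  for sg in(1,-1):
    q=proj("top",c+sg*.0232*(np.cos(ha)*u+np.sin(ha)*v))[0]
    x0,y0=int(round(q[0])),int(round(q[1]));w=g[y0-4:y0+5,x0-4:x0+5]
    k=np.clip(np.median(w)-8-w,0,None);yy,xx=np.mgrid[y0-4:y0+5,x0-4:x0+5]
    m=np.array([(xx*k).sum(),(yy*k).sum()])/k.sum();print(nm,sg,"pred",q.round(2),"dark",m.round(2))
    if nm=="0":print(w.astype(int))
# circle fits separately, top gradient, z fixed
g=cv2.GaussianBlur(g0,(0,0),.7);G=np.hypot(cv2.Sobel(g,-1,1,0),cv2.Sobel(g,-1,0,1))
for r,h in((.0155,0),(.031,0),(.036,-.005)):
    f=lambda p:-map_coordinates(G,(lambda P:[P[:,1],P[:,0]])(proj("top",c+p[0]*u+p[1]*v+n*h+r*(np.cos(t)[:,None]*u+np.sin(t)[:,None]*v))),order=1).mean()
    R_=de(f,[(-.006,.006)]*2,seed=0);print(r,"du,dv",R_.x.round(4),R_.fun.round(1))
E
```

```text
0 1 pred [377.34 163.26] dark [377.72 162.43]
[[118 117 113 103  90  89  91  87  89]
 [133 134 132 122 113 111 104  94  89]
 [131 131 131 131 132 131 124 115  96]
 [130 130 130 127 124 124 127 130 125]
 [130 130 129 116 108 105 106 126 140]
 [128 129 129 108 100  95  88 117 132]
 [116 122 127 115 123 116  98 115 128]
 [ 97 103 111 117 135 133 119 126 130]
 [ 98  91  88  98 118 128 129 130 131]]
0 -1 pred [363.38 176.99] dark [362.3  178.89]
[[134 133 133 132 131 128 126 126 126]
 [132 133 134 134 132 131 128 127 128]
 [132 132 131 131 129 130 129 129 129]
 [131 131 126 119 115 114 119 129 130]
 [126 129 120 105 100  92  96 125 132]
 [112 126 121 118 113  95  88 122 133]
 [ 92 113 126 132 128 112 109 126 132]
 [ 95  96 110 126 128 126 128 129 123]
 [124  97  93 103 114 122 128 127 106]]
a 1 pred [377.34 163.26] dark [377.53 161.61]
a -1 pred [363.38 176.99] dark [362.31 179.01]
0.0155 du,dv [-0.0013 -0.0001] -51.3
0.031 du,dv [-0.0017  0.0052] -84.9
0.036 du,dv [-0.0029  0.0001] -107.4
```

```bash
python3 - <<'E'
from h import *
from scipy.ndimage import map_coordinates
d=dict(np.load("cell.npz"));d["c"]=d["c"]-.002*d["u"];d["ha"]=np.radians(-48.7);np.savez("cell.npz",**d)
s=observe();p=s["position"];x,y,z=R.from_rotvec(s["ee_rot"]).as_matrix().T;o=p+z*.042;print("x",x.round(2),"y",y.round(2))
L=np.arange(.020,.042,.001)
for m in("side","top"):
  im=np.load(m+"a.npy").astype(float)
  f=-1 if m=="side" else 1
  yy=y if (np.array(K(m)[3][:3,3])-o)@y>0 else -y
  for sg in(1,-1):
    for h,b in((.006,.006),(.013,0),(-.0035,0)):
      P=proj(m,o+sg*L[:,None]*x-z*h+yy*b)
      print(m,sg,h,[tuple(int(map_coordinates(im[:,:,k],[[q[1]],[q[0]]],order=1)[0]) for k in(0,2)) for q in P])
E
```

```text
x [-0.65  0.69  0.33] y [ 0.58  0.73 -0.37]
side 1 0.006 [(206, 200), (205, 199), (207, 201), (208, 203), (206, 200), (205, 198), (207, 200), (205, 197), (188, 178), (172, 155), (172, 155), (177, 163), (177, 163), (177, 163), (178, 164), (180, 166), (178, 164), (177, 164), (178, 164), (178, 163), (178, 164), (178, 165)]
side 1 0.013 [(174, 161), (178, 170), (181, 175), (185, 175), (185, 170), (191, 175), (197, 176), (206, 173), (210, 171), (189, 165), (178, 165), (179, 167), (180, 166), (179, 165), (178, 165), (177, 165), (177, 165), (178, 165), (178, 165), (179, 166), (180, 166), (180, 166)]
side 1 -0.0035 [(230, 218), (186, 176), (156, 148), (160, 146), (171, 153), (213, 200), (243, 236), (239, 231), (235, 226), (230, 221), (226, 215), (219, 207), (213, 199), (203, 190), (193, 180), (185, 171), (177, 164), (172, 158), (168, 154), (167, 153), (171, 158), (176, 163)]
side -1 0.006 [(162, 157), (162, 158), (164, 158), (164, 159), (164, 160), (164, 159), (163, 156), (163, 156), (163, 157), (167, 151), (178, 139), (209, 135), (239, 136), (243, 137), (243, 137), (244, 135), (244, 133), (
[... 1440 characters left out ...]
), (98, 77), (100, 77), (103, 77), (105, 77), (114, 78), (125, 78), (134, 78), (136, 77), (140, 76), (145, 75), (132, 69), (116, 62), (98, 56), (82, 50), (68, 46), (57, 42), (51, 39), (50, 39), (50, 39), (50, 39), (51, 39)]
top -1 0.013 [(96, 84), (96, 84), (96, 84), (96, 84), (95, 83), (95, 83), (95, 84), (95, 84), (96, 85), (96, 85), (96, 85), (96, 85), (96, 84), (96, 85), (96, 84), (94, 83), (93, 82), (90, 79), (82, 71), (74, 63), (65, 55), (61, 50)]
top -1 -0.0035 [(84, 79), (84, 79), (85, 79), (84, 79), (83, 79), (85, 80), (86, 80), (86, 80), (87, 80), (87, 80), (86, 80), (88, 80), (91, 80), (92, 80), (94, 80), (104, 80), (110, 79), (114, 79), (119, 78), (123, 77), (124, 77), (111, 72)]
```

```bash
cat > t.py <<'E'
from h import *
d=np.load("cell.npz");c,u,v,n,ha=[d[k] for k in("c","u","v","n","ha")]
a=ha+np.pi/2; Rt=toolR(-n,np.cos(a)*u+np.sin(a)*v); x=Rt.as_matrix()[:,0]
s=observe();print(s["clock"],"seat d",delta(c+n*.042+.0008*x,Rt),"F",s["force"].round(1),s["ft_torque"].round(2),"j",s["joints"].round(2),"F tool",R.from_rotvec(s["ee_rot"]).inv().apply(s["force"]).round(1))
E
python3 t.py
```

```text
5.9 seat d (array([ 0.0005, -0.002 ,  0.059 ]), array([0.0012, 0.0013, 0.0145])) F [ 1.2  0.5 -0.6] [-0.01 -0.65  0.02] j [-0.26  0.86  0.29  1.04 -0.18  1.79  0.82] F tool [-0.7  1.3 -0.2]
```

>>> jog_arm(motion=[[[0.0005,-0.002,0.015,0.001,0.001,0.0145,1],[0.0005,-0.002,0.03,0.001,0.001,0.0145,1],[0.0005,-0.002,0.042,0.001,0.001,0.0145,1],[0.0005,-0.002,0.047,0.001,0.001,0.0145,1],[0.0005,-0.002,0.047,0.001,0.001,0.0145,1],[0.0005,-0.002,0.047,0.001,0.001,0.0145,1],[0.0005,-0.002,0.047,0.001,0.001,0.0145,1]]])

```text
clock: 6.48
position: [0.6181, 0.0353, 0.1542]
ee_rot: [-0.989, -2.466, 0.322]
force: [0.2, 0.6, -1.6]
width: 0.164
gripper_force: 40.0
```

```bash
python3 t.py; python3 ov.py b
```

```text
6.4833 seat d (array([0.0015, 0.0003, 0.0122]), array([ 0.0002,  0.0003, -0.0018])) F [ 0.2  0.6 -1.6] [ 0.03 -0.72  0.01] j [-0.27  0.84  0.28  1.18 -0.18  1.68  0.82] F tool [-0.2  1.1  1.2]
6.4833 [0.6181 0.0353 0.1542] joints [-0.27  0.84  0.28  1.18 -0.18  1.68  0.82] force [ 0.2  0.6 -1.6]
to seat (array([0.0007, 0.0003, 0.0122]), array([ 0.0002,  0.0003, -0.0018]))
```

View pics/b.png

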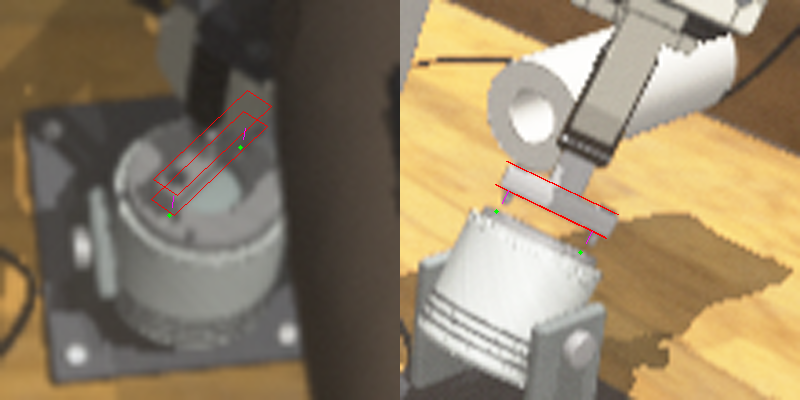

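The overlay puts the head 5 mm above the ring face and in line with the holes; the right pin is about (592,236) against the predicted (588,237). I'll shift slightly along tool x and go in slowly.

>>> jog_arm(motion=[[[0.0018,0.0003,0.002,0,0,0,1],[0.0018,0.0003,0.0035,0,0,0,1],[0.0018,0.0003,0.005,0,0,0,1],[0.0018,0.0003,0.0065,0,0,0,1],[0.0018,0.0003,0.0075,0,0,0,1],[0.0018,0.0003,0.008,0,0,0,1],[0.0018,0.0003,0.008,0,0,0,1]]])

```text
clock: 7.17
position: [0.6124, 0.036, 0.1467]
ee_rot: [-0.989, -2.464, 0.323]
force: [-0.2, 0.1, -0.5]
width: 0.164
gripper_force: 40.0
```

```bash
python3 t.py
```

```text
7.1667 seat d (array([-0.0002,  0.0004,  0.0028]), array([-0.0012, -0.0011, -0.0023])) F [-0.2  0.1 -0.5] [ 0.01 -0.66  0.01] j [-0.27  0.84  0.28  1.2  -0.18  1.66  0.82] F tool [0.  0.1 0.6]
```

>>> jog_arm(motion=[[[0,0,0.0007,0,0,0,1],[0,0,0.0014,0,0,0,1],[0,0,0.002,0,0,0,1],[0,0,0.0025,0,0,0,1],[0,0,0.003,0,0,0,1],[0,0,0.003,0,0,0,1]]])

```text
clock: 7.67
position: [0.6113, 0.036, 0.1448]
ee_rot: [-0.99, -2.465, 0.323]
force: [1.8, -0.1, 3.9]
width: 0.16
gripper_force: 40.0
```

```bash
python3 t.py
```

```text
7.6667 seat d (array([-0.0002,  0.0003,  0.0006]), array([-0.0002, -0.0003, -0.0022])) F [ 1.8 -0.1  3.9] [-0.01 -0.34 -0.01] j [-0.27  0.84  0.28  1.21 -0.18  1.65  0.82] F tool [ 0.  -0.5 -4.3]
```

>>> jog_arm(motion=[[[0,0,0,0,0,0.04,1],[0,0,0,0,0,0.08,1],[0,0,0,0,0,0.12,1],[0,0,0,0,0,0.16,1],[0,0,0,0,0,0.2,1],[0,0,0,0,0,0.24,1],[0,0,0,0,0,0.24,1]]])

```text
clock: 8.25
position: [0.6115, 0.036, 0.1446]
ee_rot: [-1.291, -2.347, 0.4]
force: [2.7, 0.7, 3.6]
width: 0.16
gripper_force: 40.0
```

```bash
sed -i '$a w=R.from_rotvec(s["ee_rot"]);print("Ttool",w.inv().apply(s["ft_torque"]).round(2),"w",s["width"])' t.py; python3 t.py
```

```text
8.25 seat d (array([-0.0001,  0.0001,  0.0006]), array([-1.00e-04,  2.00e-04, -2.44e-01])) F [2.7 0.7 3.6] [ 0.02 -0.56 -0.04] j [-0.3   0.84  0.35  1.21 -0.21  1.65  0.61] F tool [ 0.1  0.7 -4.5]
Ttool [-0.5  -0.26  0.05] w 0.16040173686338513
```

>>> jog_arm(motion=[[[0,0,0,0,0,0.06,1],[0,0,0,0,0,0.12,1],[0,0,0,0,0,0.18,1],[0,0,0,0,0,0.24,1],[0,0,0,0,0,0.3,1]]])

```text
clock: 8.67
position: [0.6118, 0.0362, 0.1445]
ee_rot: [-1.647, -2.157, 0.49]
force: [4.8, 0.2, 2.3]
width: 0.162
gripper_force: 40.0
```

```bash
python3 t.py; python3 ov.py c
```

```text
8.6667 seat d (array([-0.0001, -0.0002,  0.0006]), array([ 8.000e-04,  3.000e-04, -5.432e-01])) F [4.8 0.2 2.3] [ 0.16 -1.06  0.08] j [-0.34  0.86  0.43  1.22 -0.26  1.66  0.35] F tool [-0.7  2.9 -4.4]
Ttool [-1.06 -0.17 -0.1 ] w 0.16163291194374702
8.6667 [0.6118 0.0362 0.1445] joints [-0.34  0.86  0.43  1.22 -0.26  1.66  0.35] force [4.8 0.2 2.3]
to seat (array([-0.0008,  0.0002,  0.0006]), array([ 8.000e-04,  3.000e-04, -5.432e-01]))
```

View pics/c.png

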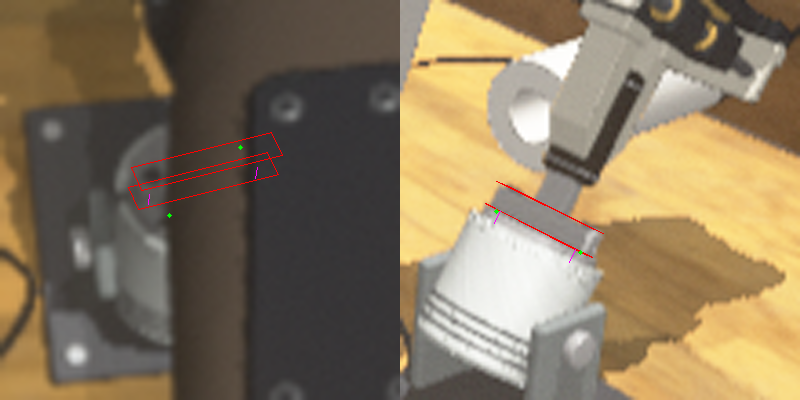

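The side view shows the head flush on the ring with the pins inside, and the torque shows the ring is turning. I'll continue.

>>> jog_arm(motion=[[[0,0,0,0,0,0.06,1],[0,0,0,0,0,0.12,1],[0,0,0,0,0,0.18,1],[0,0,0,0,0,0.24,1],[0,0,0,0,0,0.3,1],[0,0,0,0,0,0.36,1],[0,0,0,0,0,0.4,1]]])

```text
clock: 9.35
position: [0.6122, 0.0362, 0.1442]
ee_rot: [-2.085, -1.827, 0.598]
force: [7.5, 1.5, 1.4]
width: 0.163
gripper_force: 40.0
```

```bash
python3 t.py
```

```text
9.35 seat d (array([-0.0003, -0.0006,  0.0006]), array([ 1.600e-03,  6.000e-04, -9.416e-01])) F [7.5 1.5 1.4] [ 0.21 -1.78  0.05] j [-0.4   0.87  0.54  1.22 -0.32  1.67  0.01] F tool [ 2.1  5.6 -5. ]
Ttool [-1.75  0.42 -0.07] w 0.16303399584182132
```

>>> jog_arm(motion=[[[0.0003,0.0008,0,0,0,0.03,1],[0.0003,0.0008,0,0,0,0.06,1],[0.0003,0.0008,0,0,0,0.09,1],[0.0003,0.0008,0,0,0,0.12,1],[0.0003,0.0008,0,0,0,0.15,1],[0.0003,0.0008,0,0,0,0.15,1]]])

```text
clock: 9.85
position: [0.6125, 0.0362, 0.1441]
ee_rot: [-2.235, -1.681, 0.636]
force: [4.9, 1.0, 4.5]
width: 0.161
gripper_force: 40.0
```

```bash
python3 t.py
```

```text
9.85 seat d (array([-0.0004, -0.0009,  0.0006]), array([ 6.0000e-04,  3.0000e-04, -1.0907e+00])) F [4.9 1.  4.5] [ 0.12 -1.13 -0.09] j [-0.41  0.89  0.59  1.22 -0.35  1.67 -0.12] F tool [ 1.3  1.7 -6.4]
Ttool [-1.04  0.46  0.07] w 0.16050721738793577
```

>>> jog_arm(motion=[[[0.0002,0.0002,0,0,0,0.03,1],[0.0002,0.0002,0,0,0,0.06,1],[0.0002,0.0002,0,0,0,0.09,1],[0.0002,0.0002,0,0,0,0.12,1]]])

```text
clock: 10.18
position: [0.6127, 0.0361, 0.144]
ee_rot: [-2.349, -1.556, 0.663]
force: [4.4, -0.6, 2.5]
width: 0.159
gripper_force: 40.0
```

```bash
python3 t.py
```

```text
10.1833 seat d (array([-0.0006, -0.001 ,  0.0006]), array([ 5.0000e-04,  3.0000e-04, -1.2103e+00])) F [ 4.4 -0.6  2.5] [-0.   -1.15  0.11] j [-0.43  0.89  0.62  1.22 -0.37  1.68 -0.22] F tool [ 0.3  2.6 -4.3]
Ttool [-1.08  0.41 -0.04] w 0.15934353414297445
```

>>> jog_arm(motion=[[[0,0.0002,0,0,0,0.03,1],[0,0.0002,0,0,0,0.06,1],[0,0.0002,0,0,0,0.09,1],[0,0.0002,0,0,0,0.12,1],[0,0.0002,0,0,0,0.12,1]]])

```text
clock: 10.6
position: [0.6128, 0.0361, 0.1439]
ee_rot: [-2.457, -1.424, 0.69]
force: [4.8, -0.1, 3.9]
width: 0.159
gripper_force: 40.6
```

```bash
python3 t.py
```

```text
10.6 seat d (array([-0.0007, -0.0011,  0.0006]), array([ 3.0000e-04,  6.0000e-04, -1.3298e+00])) F [ 4.8 -0.1  3.9] [ 0.25 -0.99  0.87] j [-0.44  0.9   0.65  1.23 -0.39  1.69 -0.32] F tool [ 0.9  2.1 -5.8]
Ttool [-0.99  0.33 -0.84] w 0.1592074112720244
```

The torque jumped to -0.84 N m, so the ring is at its stop. I'll ease back within the clearance and draw the spanner straight out.

>>> jog_arm(motion=[[[0,0.0002,0,0,0,-0.04,1],[0,0.0004,0,0,0,-0.09,1],[0,0.0006,-0.001,0,0,-0.1,1],[0,0.0006,-0.003,0,0,-0.1,1],[0,0.0006,-0.006,0,0,-0.1,1],[0,0.0006,-0.012,0,0,-0.1,1],[0,0.0006,-0.025,0,0,-0.1,1],[0,0.0006,-0.04,0,0,-0.1,1],[0,0.0006,-0.06,0,0,-0.1,1],[0,0.0006,-0.06,0,0,-0.1,1]]])

```text
clock: 11.43
position: [0.6445, 0.0383, 0.198]
ee_rot: [-2.371, -1.533, 0.667]
force: [1.3, -0.0, -1.0]
width: 0.163
gripper_force: 40.0
```

```bash
python3 t.py; python3 ov.py d; python3 - <<'E'
from h import *
d=np.load("pick.npz");print(delta(d["p"]+[0,0,.13],R.from_rotvec(d["r"])))
E
```

```text
11.4333 seat d (array([-0.0003, -0.002 ,  0.0634]), array([ 0.0026,  0.0013, -1.2325])) F [ 1.3 -0.  -1. ] [-0.09 -0.66  0.05] j [-0.4   0.91  0.63  1.05 -0.37  1.83 -0.26] F tool [0.7 1.5 0.2]
Ttool [-0.64  0.18  0.03] w 0.1626721510917592
11.4333 [0.6445 0.0383 0.198 ] joints [-0.4   0.91  0.63  1.05 -0.37  1.83 -0.26] force [ 1.3 -0.  -1. ]
to seat (array([-0.0006, -0.0013,  0.0634]), array([ 0.0026,  0.0013, -1.2325]))
(array([ 0.2254, -0.2795,  0.0807]), array([-0.5594, -0.1506, -1.5118]))
```

View pics/d.png

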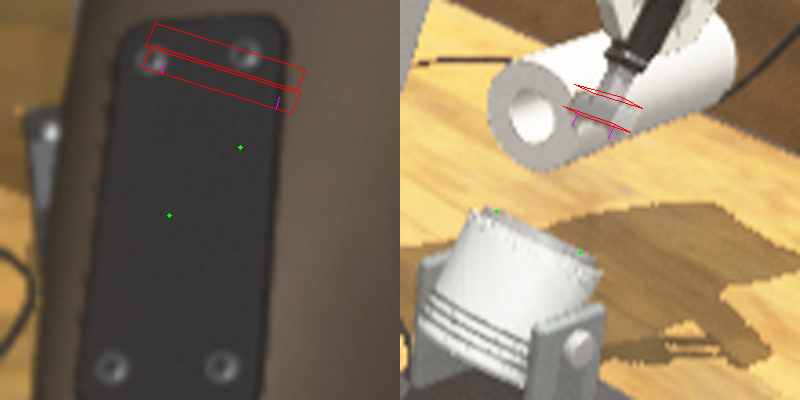

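The side view shows the spanner clear of the ring and straight in the hand, near (605,110). Next I turn the wrist back, then return to the rest.

>>> jog_arm(motion=[[[0,0,-0.005,0,0,-0.12,1],[0,0,-0.01,0,0,-0.24,1],[0,0,-0.015,0,0,-0.36,1],[0,0,-0.02,0,0,-0.48,1],[0,0,-0.02,0,0,-0.6,1],[0,0,-0.02,0,0,-0.72,1],[0,0,-0.02,0,0,-0.84,1],[0,0,-0.02,0,0,-0.96,1],[0,0,-0.02,0,0,-1.08,1],[0,0,-0.02,0,0,-1.2,1]]])

```text
clock: 12.37
position: [0.6516, 0.0395, 0.2113]
ee_rot: [-1.019, -2.452, 0.332]
force: [0.4, -0.2, -1.0]
width: 0.163
gripper_force: 40.0
```

```bash
python3 - <<'E'
from h import *
d=np.load("pick.npz");print(delta(d["p"]+[0,0,.13],R.from_rotvec(d["r"])),observe()["position"],observe()["clock"])
E
```

```text
(array([0.3406, 0.1112, 0.0995]), array([-0.343 , -0.4037, -0.3363])) [0.65159533 0.03950133 0.21133792] 12.3667
```

>>> jog_arm(motion=[[[0.034,0.011,0.005,-0.034,-0.04,-0.034,1],[0.068,0.022,0.01,-0.068,-0.08,-0.067,1],[0.102,0.033,0.018,-0.103,-0.121,-0.1,1],[0.136,0.044,0.027,-0.137,-0.161,-0.134,1],[0.17,0.056,0.037,-0.172,-0.202,-0.168,1],[0.204,0.067,0.049,-0.206,-0.242,-0.202,1],[0.238,0.078,0.061,-0.24,-0.283,-0.235,1],[0.272,0.089,0.074,-0.274,-0.323,-0.269,1],[0.306,0.1,0.087,-0.309,-0.363,-0.303,1],[0.3406,0.1112,0.0995,-0.343,-0.4037,-0.3363,1]]])

```text
clock: 13.2
position: [0.4584, 0.3579, 0.1909]
ee_rot: [0.694, 3.06, -0.003]
force: [1.4, 0.6, -1.1]
width: 0.162
gripper_force: 40.0
```

>>> jog_arm(motion=[[[0,0,0,0,0,0,1],[0,0,0,0,0,0,1],[0,0,0,0,0,0,1],[0,0,0,0,0,0,1],[0,0,0,0,0,0,1]]])

```text
clock: 13.62
position: [0.4618, 0.3557, 0.1915]
ee_rot: [0.702, 3.059, -0.005]
force: [-0.4, -0.2, -1.2]
width: 0.162
gripper_force: 40.0
```

```bash
python3 - <<'E'
from h import *
d=np.load("pick.npz");s=observe();print(delta(d["p"],R.from_rotvec(d["r"])),s["position"],s["clock"],s["force"])
a=get_image("top");b=get_image("side")
cv2.imwrite("pics/r1.png",np.hstack([cv2.resize(a[130:240,310:420],(400,400),interpolation=2),cv2.resize(b[120:240,170:290],(400,400))])[:,:,::-1])
E
```

```text
(array([ 0.0042, -0.0006,  0.1295]), array([-0.0024,  0.0037, -0.008 ])) [0.46183779 0.35574149 0.19154335] 13.6167 [-0.36584573 -0.17419353 -1.15604107]
```

View pics/r1.png

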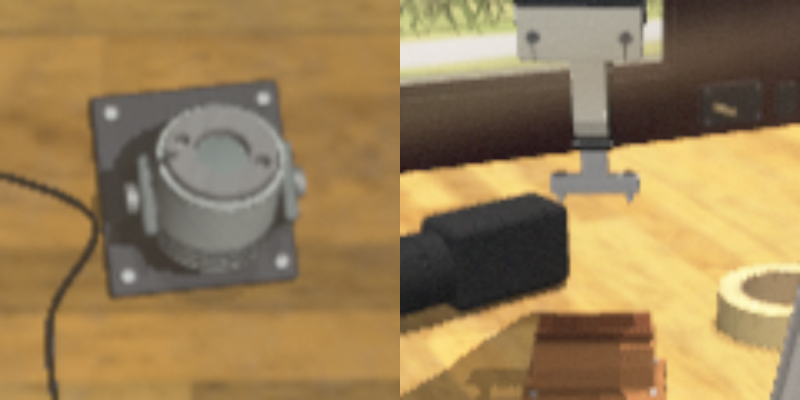

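The ring's mark, at about (168,155) in the left crop, now meets the rim mark on the left, so the ring is locked. In the right crop the spanner hangs upright above the rest at about (595,185). I'll lower it.

>>> jog_arm(motion=[[[0.002,0,0.03,0,0,-0.004,1],[0.002,0,0.06,0,0,-0.004,1],[0.002,0,0.075,0,0,-0.004,1],[0.002,0,0.075,0,0,-0.004,1],[0.002,0,0.075,0,0,-0.004,1],[0.002,0,0.075,0,0,-0.004,1]]])

```text
clock: 14.22
position: [0.4602, 0.3582, 0.118]
ee_rot: [0.693, 3.06, -0.001]
force: [0.3, -0.4, -0.9]
width: 0.159
gripper_force: 40.0
```

```bash
cat > rr.py <<'E'
from h import *
d=np.load("pick.npz");s=observe();print(delta(d["p"],R.from_rotvec(d["r"])),s["position"],s["clock"],s["force"].round(1))
E
python3 rr.py
```

```text
(array([ 0.0014, -0.0024,  0.056 ]), array([ 0.    ,  0.0041, -0.002 ])) [0.46018414 0.35820217 0.11800589] 14.2167 [ 0.3 -0.4 -0.9]
```

>>> jog_arm(motion=[[[0.0012,-0.0022,0.005,0,0.003,-0.002,1],[0.0012,-0.0022,0.01,0,0.003,-0.002,1],[0.0012,-0.0022,0.01,0,0.003,-0.002,1],[0.0012,-0.0022,0.01,0,0.003,-0.002,1],[0.0012,-0.0022,0.01,0,0.003,-0.002,1]]])

```text
clock: 14.63
position: [0.4572, 0.3567, 0.1071]
ee_rot: [0.689, 3.065, -0.002]
force: [-0.1, 0.7, -1.9]
width: 0.162
gripper_force: 40.0
```

```bash
python3 rr.py
```

```text
(array([-0.0008,  0.0003,  0.0451]), array([-0.001 ,  0.0005,  0.0009])) [0.45722319 0.3566692  0.10711388] 14.6333 [-0.1  0.7 -1.9]
```

>>> jog_arm(motion=[[[-0.0005,0.0002,0.01,0,0,0,1],[-0.0005,0.0002,0.02,0,0,0,1],[-0.0005,0.0002,0.03,0,0,0,1],[-0.0005,0.0002,0.037,0,0,0,1],[-0.0005,0.0002,0.042,0,0,0,1],[-0.0005,0.0002,0.0445,0,0,0,1],[-0.0005,0.0002,0.0445,0,0,0,1],[-0.0005,0.0002,0.0445,0,0,0,1]]])

```text
clock: 15.3
position: [0.4572, 0.3561, 0.0624]
ee_rot: [-0.689, -3.064, 0.004]
force: [-2.2, -1.4, 4.2]
width: 0.161
gripper_force: 40.0
```

```bash
python3 rr.py
```

```text
(array([-0.0006,  0.0008,  0.0004]), array([-0.0024, -0.0002,  0.0008])) [0.45723704 0.35607791 0.06238385] 15.3 [-2.2 -1.4  4.2]
```

Contact of 4 N at the pick height means it is seated. I'll release slowly and retreat.

>>> jog_arm(motion=[[[0,0,0,0,0,0,0.65],[0,0,0,0,0,0,0.6],[0,0,0,0,0,0,0.4],[0,0,0,0,0,0,0.2],[0,0,0,0,0,0,0.1],[0,0,0,0,0,0,0.1],[0,0,0,0,0,0,0.1],[0,0,0,0,0,0,0.1],[0,0,0,0,0,0,0.1]]])

```text
clock: 16.05
position: [0.4577, 0.3564, 0.0624]
ee_rot: [0.689, 3.065, -0.002]
force: [1.1, -0.8, 0.1]
width: 0.455
gripper_force: 0.0
```

>>> jog_arm(motion=[[[0,0,-0.01,0,0,0,0.1],[0,0,-0.03,0,0,0,0.1],[0,0,-0.06,0,0,0,0.1],[0,0,-0.09,0,0,0,0.1],[0,0,-0.12,0,0,0,0.1],[0,0,-0.15,0,0,0,0.1],[0,0,-0.15,0,0,0,0.1],[0,0,-0.15,0,0,0,0.1],[0,0,-0.15,0,0,0,0.1]]])

```text
clock: 16.8
position: [0.4575, 0.3565, 0.2125]
ee_rot: [0.689, 3.065, -0.002]
force: [-0.2, -0.1, -0.2]
width: 0.449
gripper_force: 0.0
```

```bash
python3 - <<'E'
from h import *
s=observe();print(s["clock"],s["width"],s["position"])
b=get_image("side");cv2.imwrite("pics/e.png",cv2.resize(b[90:330,150:430],(700,600))[:,:,::-1])
E
```

```text
16.8 0.44872632252922 [0.45746793 0.35647956 0.21254062]
```

View pics/e.png

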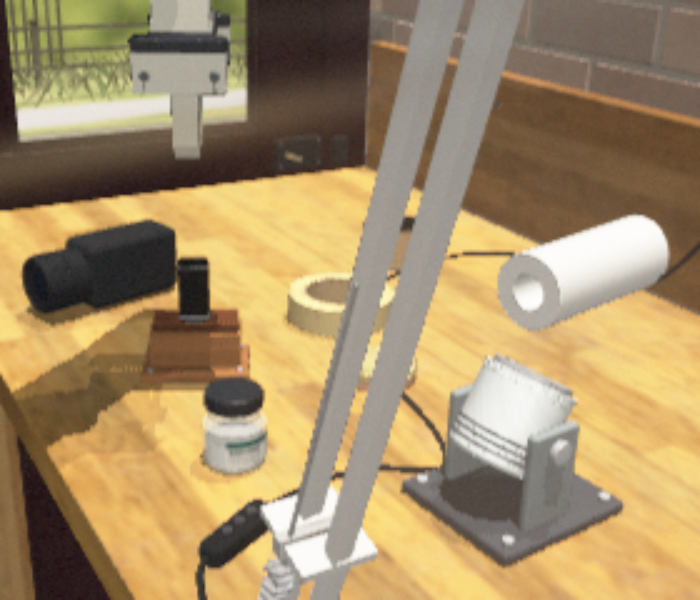

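The spanner stands upright in its rest at (193,290), the gripper is clear above it, and the other objects have not moved.

```bash
python3 -c "
from cell import sign_off
print(sign_off())"
```

```text
the job is handed in; nothing more can be done
None
```

The ring is turned to its stop, the spanner is standing pins-down in its rest with the gripper clear, and the job was handed in at about 17 s; the hand-in gave no verdict.

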